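# Unstack the fixture parts into their storage dishes

### The arm

A 6-joint arm with a two-finger parallel gripper is mounted at the origin on the work surface. World frame = base frame: x ahead of the robot, y to its left, z up, the work surface at z = 0. Lengths are in mm, angles in rad, forces in N, time in s.
With the tool pointing down it reaches from about 375 to 925 mm from the base axis. Payload 5.7 kg.
Tool frame: the origin (TCP) lies at the very end of the fingers, on their centre line; the grasp point (between the pads) lies grasp_offset behind it (grasp_offset is the distance from the TCP to the grasp point, in mm); z points along the fingers, y is the line along which they close (so a half turn about z gives the same grasp; the last joint's range is limited). The gripper opens to 88 mm and grips with 3 to 60 N. Pads are 20 mm wide; open, the fingers measure 115 mm over their backs; the gripper's body (75 mm by 178 mm) begins 61 mm behind the grasp point.
Start: joints at [1.023, 0.359, 1.51, -0, 1.272, -0.115], TCP at [251.637, 544.648, 222.623] pointing down, gripper open.
Joint ranges: [-2.97, 2.97], [-1.01, 2.36], [0.21, 2.38], [-0.96, 4.11], [0.2, 2.71], [-2.98, 2.98]. Speed limits (rad/s): [2.39, 2.39, 3.14, 3.14, 3.14, 3.14].

### API

Orientations are given as a 3x3 rotation matrix whose columns are the frame's x, y, z axes.
In Python, from station import * gives the robot as it stands.
- The arm moves only by the shell command python3 -m crank 'ROWS' [FORCE]. ROWS is JSON, one flat list of numbers, 5 for each row, row after row: the opening, from -1 (shut) to 1 (fully open), so that 0 is half open, then the shift along the tool's x, y, z in units of 40 mm (1.0 is 40 mm), then the turn about the tool's z in rad. In form: [gripper, tx, ty, tz, turn, gripper, tx, ty, tz, turn, ...]. A call has 1 to 10 rows; each row shifts and turns the commanded pose from where the row before left it, along the tool's axes as they then stand; what a row does not reach is not made up. A row lasts 1/8 s, in which the tool goes at most 62.5 mm and 10.7 degrees, less where a joint would pass 70% of its speed; a pose out of reach is approached as far as the arm can. A call is refused whole if a number of a shift passes 1 or a number of a turn 0.188, either way. A call with a gripper value outside its range is refused whole. The fingers move at their own pace and stop on an object; FORCE is the grip in N (left out, the last holds). Time passes only in rows, so rows that do not move let the fingers close. It gives the time, the measured TCP pose, the force, the opening and the grip force at its end, in the units of the state.
- get_obs(): the state, without advancing time (a new reading comes with each control period).
- snapshot(name): name is "scene" or "top" or "wrist"; returns a dict with "color" (480x640x3 uint8, red, green, blue), "camera_matrix" (3x3 intrinsics, pixels), "R" (3x3) and "t" (3): a world point X has camera coordinates R X + t; the wrist camera has in their place "T_tool_cam" (4x4, takes a point from camera to tool coordinates, whose origin is the TCP and whose axes are the flange's). Camera axes: x right, y down, z forward; pixel columns grow to the right and rows downward; lengths in mm; the calibration is good to about 2 mm. A picture is of the moment at which its call begins: read the wrist's pose just before it. There is no depth.
- job_done(): hands the job in; it is judged then, once.
The state is a dict: "time": time; "qpos": joint angles; "qvel": joint speeds; "tau": joint torques, N m; "tool_pos": TCP position; "orientation": TCP orientation; "contact_force": force on the tool from outside, world axes, zero at the start; "ft_torque": the same for the moment, N m; "opening": finger opening in mm; "grasp_force": force on a finger pad.
Only numpy, scipy, OpenCV 4.12 (cv2) and the standard library are available. Lean on these libraries where they do the work, as an engineer would, in place of code of your own. Each camera call takes 0.05 s, during which the arm holds its last target. There are 200 camera calls.

### The job

Take apart the stack of four metal fixture parts and set each part, upright and flat on the floor of its dish, into the low white dish of its own shape: the square block in the square dish, the large round collar in the large round dish, the hexagonal nut in the hexagonal dish and the small round bush in the small round dish. Set the parts down, do not drop them or tip them over, and leave the milling cutter and the jar where they stand.

Things in the scene. Friction and masses are not known exactly. Their poses are not given: they have to be found in the camera images.
- block_mid (a point): Square aluminium riser block, 62 x 62 mm and 40 mm high, with a 22 mm upright bore; about 0.36 kg; the lowest of the stack, standing on the bench. It stands upright; this point is its centre, 20 mm above its underside. z is up its axis. x and y are square to its flat sides.
- collar_mid (a point): Bright steel round collar (thick ring), 52 mm across and 40 mm high, 22 mm bore; about 0.45 kg; stands on the block at the start. It stands upright; this point is its centre, 20 mm above its underside. z is up its axis. x and y mean nothing (round).
- nut_mid (a point): Dark steel hexagonal long nut, 40 mm across the flats (46 mm across the corners), 40 mm high; about 0.27 kg; stands on the collar at the start. It stands upright; this point is its centre, 20 mm above its underside. z is up its axis. Two flats face along its +x and -x, the others every 60 degrees from there.
- bush_mid (a point): Small bright steel round bush, 26 mm across, 40 mm high, 12 mm bore; about 0.12 kg; the top of the stack, on the nut. It stands upright; this point is its centre, 20 mm above its underside. z is up its axis. x and y mean nothing (round).
- dish_square: Low white plastic square dish, 82 x 82 mm inside; the square block goes here, sides roughly parallel to the walls. It is fixed to the bench, floor 3 mm thick, walls 4 mm thick, rim 8 mm above the bench (5 mm above its floor). The origin is the centre of its underside, at bench height; x and y are square to its walls.
- dish_large: Low white plastic round dish, 72 mm across inside; the larger of the two round ones; the collar goes here. It is fixed to the bench, floor 3 mm thick, walls 4 mm thick, rim 8 mm above the bench (5 mm above its floor). The origin is the centre of its underside, at bench height; x and y mean nothing (round).
- dish_hex: Low white plastic hexagonal dish, 60 mm across the flats inside; the hexagonal nut goes here and fits it at any yaw. It is fixed to the bench, floor 3 mm thick, walls 4 mm thick, rim 8 mm above the bench (5 mm above its floor). The origin is the centre of its underside, at bench height; two walls face along +x and -x.
- dish_small: Low white plastic round dish, 46 mm across inside; the smaller of the two round ones; the bush goes here. It is fixed to the bench, floor 3 mm thick, walls 4 mm thick, rim 8 mm above the bench (5 mm above its floor). The origin is the centre of its underside, at bench height; x and y mean nothing (round).
- cutter_mid (a point): Bystander: dark milling cutter head with six cutting tips, 50 mm across at the foot, 36 mm at the top, 45 mm high, standing loose on the bench; this point is its centre, 22.5 mm up. Leave it alone.
- jar_mid (a point): Bystander: closed white plastic jar with a black lid, 56 mm across, 60 mm high, standing loose on the bench; this point is its centre, 30 mm up. Leave it alone.
Mind the look-alikes: they are no part of the job. Leave any blue, orange or purple look-alike of the dish_large alone.

How it is judged (in metres and radians):
At the end, for the whole second after the job is handed in: Block, collar, nut and bush each stand in the dish of their own shape and size: centre within 15 mm of the dish's centre seen from above, resting on the dish's floor (centre 19.5 to 26.5 mm above the dish's underside), leaning less than 4.5 degrees and at rest (horizontal distance between block_mid and dish_square below 0.015 m and z of block_mid in the frame of dish_square between 0.0195 and 0.0265 m and angle between each of block_mid, collar_mid, nut_mid, bush_mid's own z axis and vertical below 0.08 rad and linear speed of each of block, collar, nut, bush below 0.02 m/s and horizontal distance between collar_mid and dish_large below 0.015 m and z of collar_mid in the frame of dish_large between 0.0195 and 0.0265 m and horizontal distance between nut_mid and dish_hex below 0.015 m and z of nut_mid in the frame of dish_hex between 0.0195 and 0.0265 m and horizontal distance between bush_mid and dish_small below 0.015 m and z of bush_mid in the frame of dish_small between 0.0195 and 0.0265 m); the robot touches nothing.
It fails at once if one of the four stacked parts is tipped over (leans more than 35 degrees) (angle between any of block_mid, collar_mid, nut_mid, bush_mid's own z axis and vertical above 0.61 rad).
It fails at once if one of the four parts is dropped (falls from more than about 25 mm, out of the fingers) ((linear speed of block above 0.7 m/s and contact force between the fingers and block below 0.01 N) or (linear speed of collar above 0.7 m/s and contact force between the fingers and collar below 0.01 N) or (linear speed of nut above 0.7 m/s and contact force between the fingers and nut below 0.01 N) or (linear speed of bush above 0.7 m/s and contact force between the fingers and bush below 0.01 N)).
It fails at once if the milling cutter or the jar is shifted by more than 20 mm (distance of any of cutter_mid, jar_mid from where it was at the start of the episode above 0.02 m).
It also fails if it takes over 120 s, if anything falls off the work surface, if the arm or the gripper's body presses on something with over 40 N, if the wrist force passes 120 N, or if a joint passes its speed limit or range.

## Working session

There is one attempt and no reset: what is moved stays moved. The work goes in short steps, Python scripts to look and compute and a shell command to move; the robot and the scene stay as the last step left them, time stands still between calls to the robot, and variables do not carry over. Pictures are saved under pics/ and viewed, at most 14 in all, crops included, and the job is handed in when it is done.

```bash
mkdir -p pics; ls; python3 - <<'E'
from station import *
import cv2
o=get_obs();print(o)
for n in("top","scene"):
    s=snapshot(n);cv2.imwrite(f"pics/{n}0.png",s["color"][:,:,::-1]);print(n,s["camera_matrix"],s["R"],s["t"])
s=snapshot("wrist");print(s["T_tool_cam"],s["camera_matrix"])
E
```

```text
pics
{'time': 0.0, 'qpos': array([ 1.02289684e+00,  3.59483042e-01,  1.51144920e+00, -1.50464006e-05,
        1.27247014e+00, -1.15096371e-01]), 'qvel': array([-4.59662935e-05, -6.14444283e-04, -7.24659570e-04, -1.66058841e-03,
       -1.25698689e-04, -6.25694234e-04]), 'tau': array([ 1.65905476e-03, -5.15365005e+01, -2.70733988e+01,  6.77116262e-02,
        3.46879684e-02, -1.08315874e-04]), 'tool_pos': array([251.29667927, 544.07575246, 221.81627794]), 'orientation': array([[-9.07795411e-01,  4.19412238e-01, -9.30400778e-04],
       [ 4.19413225e-01,  9.07794105e-01, -1.55230995e-03],
       [ 1.93554551e-04, -1.79940224e-03, -9.99998362e-01]]), 'contact_force': array([ 0.28643954, -0.51757467,  0.42703654]), 'ft_torque': array([ 0.02991114,  0.02829517, -0.01933525]), 'grasp_force': 0.0, 'opening': 87.62223603285994}
top [[560.76432948   0.         315.49734082]
 [  0.         560.76432948 244.58234179]
 [  0.           0.           1.        ]] [[ 9.12634158e-03 -9.99953889e-01  2.98832647e-03]
 [-9.72668768e-01 -9.57063965e-03 -2.31999721e-01]
 [ 2.32017623e-01 -7.89343122e-04 -9.72711262e-01]] [   9.25739836  621.87269994 1046.01156774]
scene [[465.87220792   0.         320.16090204]
 [  0.         465.87220792 243.49304517]
 [  0.           0.           1.        ]] [[ 0.79889736  0.60146368  0.00211061]
 [ 0.3710418  -0.49007036 -0.78877058]
 [-0.47338251  0.63092986 -0.61468408]] [-499.17258391 -133.82872189 1288.83087393]
[[ 5.81236516e-04 -9.61268872e-01 -2.75611718e-01  7.53215004e+01]
 [ 9.99999008e-01  2.05132397e-04  1.39344058e-03 -4.93605773e-02]
 [-1.28293416e-03 -2.75612254e-01  9.61268037e-01 -1.61187705e+02]
 [ 0.00000000e+00  0.00000000e+00  0.00000000e+00  1.00000000e+00]] [[413.76570326   0.         315.84472559]
 [  0.         413.76570326 240.3801298 ]
 [  0.           0.           1.        ]]
```

View pics/top0.png

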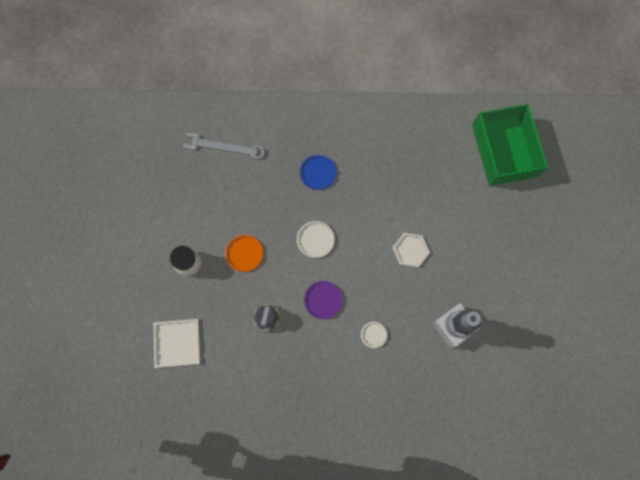

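View pics/scene0.png

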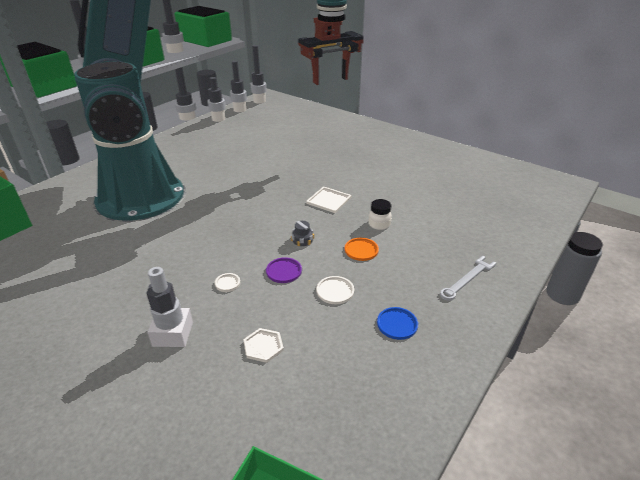

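The top view shows the square dish at (177,343), large dish (316,239), hex dish (411,250), small dish (374,335), and the stack with its bush top at about (474,318). The cutter is at (266,317) and the jar at (186,260). The scene view agrees with this.

```bash
cat > h.py <<'E'
import cv2,numpy as np
from station import *
def ray(s,uv,z,o=None):
    "pixel(s) -> world points on plane z"
    K=s["camera_matrix"]; uv=np.atleast_2d(uv).astype(float)
    d=np.c_[uv,np.ones(len(uv))]@np.linalg.inv(K).T
    if "R" in s: R,t=s["R"],s["t"]; C=-R.T@t; D=d@R
    else:
        T=s["T_tool_cam"]; Rt=o["orientation"]; C=Rt@T[:3,3]+o["tool_pos"]; D=d@(Rt@T[:3,:3]).T
    return C+D*((z-C[2])/D[:,2])[:,None]
def proj(s,X,o=None):
    X=np.atleast_2d(X)
    if "R" in s: c=X@s["R"].T+s["t"]
    else:
        T=s["T_tool_cam"]; Rt=o["orientation"]; c=((X-o["tool_pos"])@Rt-T[:3,3])@T[:3,:3]
    p=c@s["camera_matrix"].T; return p[:,:2]/p[:,2:]
E
python3 - <<'E'
from h import *
s=snapshot("top");g=cv2.cvtColor(s["color"],cv2.COLOR_RGB2HSV)
m=((g[...,2]>165)&(g[...,1]<50)).astype(np.uint8)
n,l,st,c=cv2.connectedComponentsWithStats(m)
for i in range(1,n):
    if st[i,4]<100: continue
    ct=max(cv2.findContours((l==i).astype(np.uint8),0,1)[0],key=len)[:,0]
    w=ray(s,ct,8)[:,:2].astype(np.float32)
    h=cv2.convexHull(w);M=cv2.moments(h)
    print(c[i].round(),"cen",[round(M['m10']/M['m00'],1),round(M['m01']/M['m00'],1)],"rect",cv2.minAreaRect(h))
print("bush top",ray(s,[474,318],160))
big=cv2.resize(s["color"][280:360,420:500],(600,600),interpolation=3)
cv2.imwrite("pics/st.png",big[:,:,::-1])
E
```

```text
[317. 240.] cen [648.1, 15.1] rect ((647.0613403320312, 14.87255859375), (69.92776489257812, 76.39151000976562), 26.80362892150879)
[411. 250.] cen [629.1, -185.5] rect ((629.1973266601562, -185.52859497070312), (74.58821105957031, 66.33101654052734), 80.85614776611328)
[449. 326.] cen [472.9, -267.1] rect ((472.5023193359375, -275.98944091796875), (60.414337158203125, 60.360469818115234), 35.66035461425781)
[178. 343.] cen [430.1, 296.5] rect ((430.11663818359375, 296.75897216796875), (88.88302612304688, 89.00425720214844), 5.310082912445068)
[375. 335.] cen [450.3, -108.2] rect ((449.2193603515625, -107.87767028808594), (43.23556900024414, 49.27586364746094), 62.8329963684082)
bush top [[ 469.29342187 -268.49993038  160.        ]]
```

View pics/st.png

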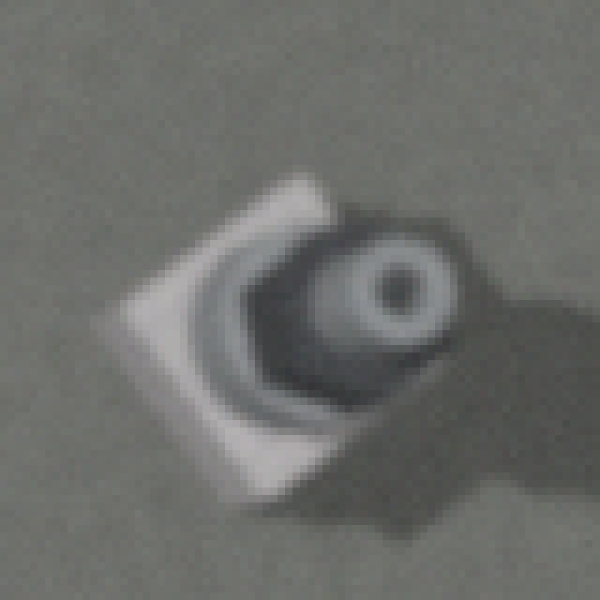

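```bash
cat >> h.py <<'E'
def plan(x,y,z,yaw=None):
    "print turn (rad) needed, then shifts in tool axes after the turn, in 40 mm units; yaw = heading of tool y, deg (mod 180)"
    o=get_obs();R=o["orientation"];p=o["tool_pos"]
    cur=np.degrees(np.arctan2(R[1,1],R[0,1])); t=0
    if yaw is not None: t=-((yaw-cur+90)%180-90)   # tool z down: +turn lowers heading
    h=np.radians(cur-t); ya=np.array([np.cos(h),np.sin(h)]); xa=np.array([-ya[1],ya[0]])
    d=np.array([x,y])-p[:2]
    print("pos",p.round(1),"head",round(cur,2),"turn",round(np.radians(t),3),"shift",np.round([d@xa/40,d@ya/40,(p[2]-z)/40],3),"open",round(o["opening"],1))
E
python3 - <<'E'
import station;print([k for k in dir(station) if k[0]!='_'],getattr(station,'grasp_offset',None))
from h import *
plan(500,80,222);plan(469,-268,250)
s=snapshot("top");g=s["color"].astype(int)
# refined dish centres, lower threshold in windows
for n,(u,v) in dict(large=(316,239),hex=(411,250),small=(374,335),sq=(177,343)).items():
    w=s["color"][v-32:v+33,u-32:u+33].min(2)
    m=(w>cv2.threshold(w,0,255,cv2.THRESH_OTSU)[0]).astype(np.uint8)
    ct=max(cv2.findContours(m,0,1)[0],key=cv2.contourArea)[:,0]+[u-32,v-32]
    h=cv2.convexHull(ray(s,ct,8)[:,:2].astype(np.float32));M=cv2.moments(h)
    print(n,round(M['m10']/M['m00'],1),round(M['m01']/M['m00'],1),cv2.minAreaRect(h))
E
```

```text
['IKError', 'get_obs', 'grasp_offset', 'job_done', 'snapshot'] 18.700000000000003
pos [251.4 544.3 222.1] head 65.2 turn 0.0 shift [-1.051e+01 -7.932e+00  3.000e-03] open 87.8
pos [251.4 544.3 222.1] head 65.2 turn 0.0 shift [-13.455 -16.154  -0.697] open 87.8
large 650.1 16.5 ((650.8251953125, 16.277019500732422), (76.506103515625, 76.47100830078125), 0.5602902770042419)
hex 629.1 -185.5 ((629.3715209960938, -185.54014587402344), (75.1480484008789, 68.80097198486328), 80.85783386230469)
small 450.4 -104.5 ((450.2145690917969, -104.82283020019531), (50.44801712036133, 51.24352264404297), 0.5319661498069763)
sq 430.3 297.2 ((430.2787170410156, 296.976806640625), (90.67704772949219, 90.03392028808594), 5.61520528793335)
```

```bash
python3 -m crank '[1,-1,-0.8,0,0, 1,-1,-0.8,0,0, 1,-1,-0.8,0,0, 1,-1,-0.8,0,0, 1,-1,-0.8,0,0, 1,-1,-0.8,0,0, 1,-1,-0.8,0,0, 1,-1,-0.8,0,0, 1,-1,-0.8,0,0, 1,-1,-0.8,0,0]' && python3 -m crank '[1,-0.4,-0.9,-0.1,0, 1,-0.4,-0.9,-0.1,0, 1,-0.4,-0.9,-0.1,0, 1,-0.4,-0.9,-0.1,0, 1,-0.4,-0.9,-0.1,0, 1,-0.4,-0.9,-0.1,0, 1,-0.4,-0.9,-0.1,0, 1,-0.4,-0.9,-0.1,0, 1,0,0,0,0, 1,0,0,0,0]'
python3 - <<'E'
from h import *
o=get_obs();s=snapshot("wrist");cv2.imwrite("pics/w1.png",s["color"][:,:,::-1])
plan(469,-268,220);print(proj(s,[[469,-268,160],[469,-268,120],[469,-268,80],[469,-268,40]],o))
E
```

```text
time: 1.5
tool_pos: [481.2, 84.8, 222.8]
orientation: [[-0.908, 0.419, 0.0], [0.419, 0.908, 0.0], [-0.0, 0.0, -1.0]]
contact_force: [-0.4, -0.1, -0.4]
opening: 87.6
grasp_force: 0.0
time: 2.75
tool_pos: [475.6, -228.1, 254.4]
orientation: [[-0.908, 0.42, -0.001], [0.42, 0.908, 0.001], [0.001, 0.001, -1.0]]
contact_force: [0.2, 0.5, -0.5]
opening: 87.8
grasp_force: 0.0
pos [ 475.6 -227.7  254.4] head 65.22 turn 0.0 shift [-0.273 -0.984  0.859] open 87.8
[[255.36549769 259.41083827]
 [262.82160923 242.26278329]
 [268.62130867 228.92425363]
 [273.26138425 218.25270307]]
```

View pics/w1.png

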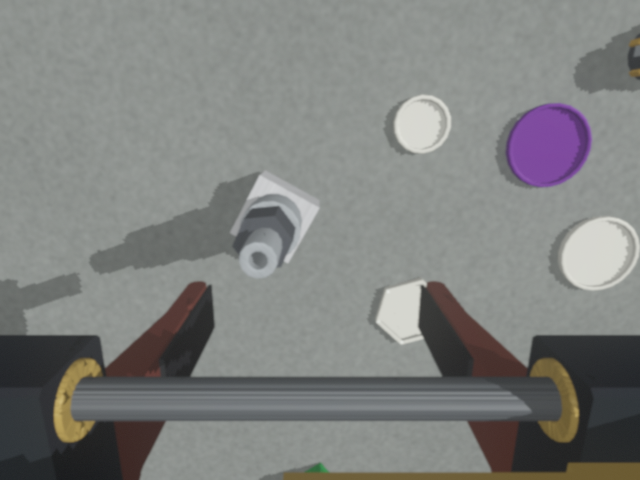

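Bush top is at (260,259), which is 4.6 px right of the prediction (about 3 mm along tool y). The nut, collar and block are below it.

```bash
python3 - <<'E'
from h import *
o=get_obs();s=snapshot("wrist")
p=ray(s,[260,259],160,o)[0];print(p)
for n,uv in dict(small=(422,125),large=(599,253)).items():print(n,ray(s,uv,8,o))
plan(p[0],p[1],133)
E
```

```text
[ 470.0007312  -264.72513001  160.        ]
small [[ 452.09235981 -105.17732267    8.        ]]
large [[648.45819475  16.00395449   8.        ]]
pos [ 475.7 -227.5  254.4] head 65.25 turn 0.0 shift [-0.261 -0.904  3.036] open 87.8
```

```bash
python3 -m crank '[1,-0.13,-0.45,0.1,0, 1,-0.13,-0.45,0.1,0, 1,0,0,0.5,0, 1,0,0,0.7,0, 1,0,0,0.6,0, 1,0,0,0.5,0, 1,0,0,0.3,0, 1,0,0,0.2,0, 1,0,0,0,0, 1,0,0,0,0]'
python3 - <<'E'
from h import *
o=get_obs();s=snapshot("wrist");cv2.imwrite("pics/w2.png",s["color"][:,:,::-1])
plan(470,-264.7,133)
E
```

```text
time: 4.1
tool_pos: [470.7, -266.2, 135.3]
orientation: [[-0.908, 0.419, 0.001], [0.419, 0.908, -0.001], [-0.001, -0.0, -1.0]]
contact_force: [0.2, -0.2, -0.2]
opening: 87.5
grasp_force: 0.0
pos [ 470.8 -266.2  135.4] head 65.21 turn 0.0 shift [0.033 0.025 0.059] open 87.7
```

View pics/w2.png

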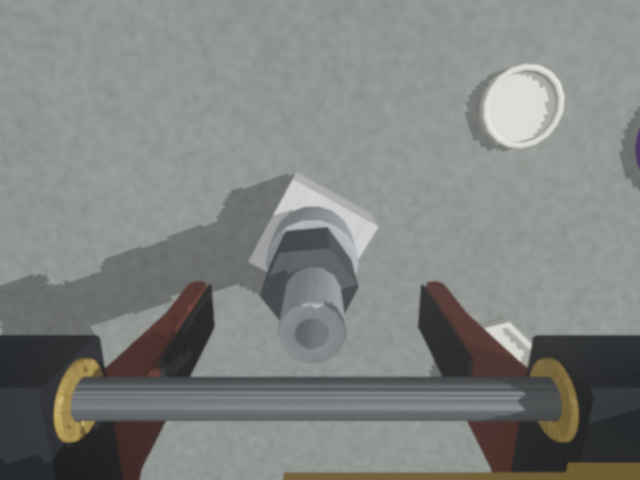

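The bush at (313,331) is centred between the fingers, and the nut's corners lie along tool y (left 262, right 357). I'll close on the bush and lift.

```bash
python3 -m crank '[-1,0,0,0,0, -1,0,0,0,0, -1,0,0,0,0, -1,0,0,0,0, -1,0,0,0,0, -1,0,0,0,0, -1,0,0,0,0, -1,0,0,0,0]' 20 && python3 -m crank '[-1,0,0,-0.1,0, -1,0,0,-0.3,0, -1,0,0,-0.5,0, -1,0,0,-0.5,0, -1,0,0,-0.2,0, -1,0,0,0,0]'
python3 - <<'E'
from h import *
plan(451,-105,60)
E
```

```text
time: 5.15
tool_pos: [470.3, -265.9, 134.7]
orientation: [[-0.908, 0.419, 0.0], [0.419, 0.908, -0.0], [-0.0, -0.0, -1.0]]
contact_force: [0.4, -0.2, -0.2]
opening: 25.8
grasp_force: 20.0
time: 5.9
tool_pos: [470.6, -266.0, 199.4]
orientation: [[-0.908, 0.419, 0.001], [0.419, 0.908, -0.001], [-0.001, -0.0, -1.0]]
contact_force: [-1.1, 0.8, -1.0]
opening: 26.0
grasp_force: 20.0
pos [ 470.6 -266.   199.4] head 65.2 turn 0.0 shift [2.134 3.448 3.485] open 26.0
```

```bash
python3 -m crank '[-1,0.2,0.35,0,0, -1,0.43,0.7,0,0, -1,0.43,0.7,0,0, -1,0.43,0.7,0,0, -1,0.43,0.7,0,0, -1,0.21,0.3,0,0, -1,0,0,0.7,0, -1,0,0,0.8,0, -1,0,0,0.8,0, -1,0,0,0.5,0]' && python3 -m crank '[-1,0,0,0.4,0, -1,0,0,0.2,0, -1,0,0,0,0, -1,0,0,0,0]'
python3 - <<'E'
from h import *
plan(451,-105,18)
o=get_obs();s=snapshot("wrist");cv2.imwrite("pics/w3.png",s["color"][:,:,::-1])
E
```

```text
time: 7.15
tool_pos: [449.9, -104.5, 85.0]
orientation: [[-0.908, 0.419, -0.002], [0.419, 0.908, 0.0], [0.002, -0.0, -1.0]]
contact_force: [0.4, 0.3, -1.6]
opening: 26.1
grasp_force: 20.0
time: 7.65
tool_pos: [451.3, -105.0, 63.1]
orientation: [[-0.908, 0.419, 0.001], [0.419, 0.908, -0.0], [-0.001, -0.0, -1.0]]
contact_force: [-0.5, 1.4, -1.0]
opening: 25.4
grasp_force: 20.0
pos [ 451.3 -105.    63.1] head 65.2 turn 0.0 shift [ 0.006 -0.004  1.128] open 25.4
```

View pics/w3.png

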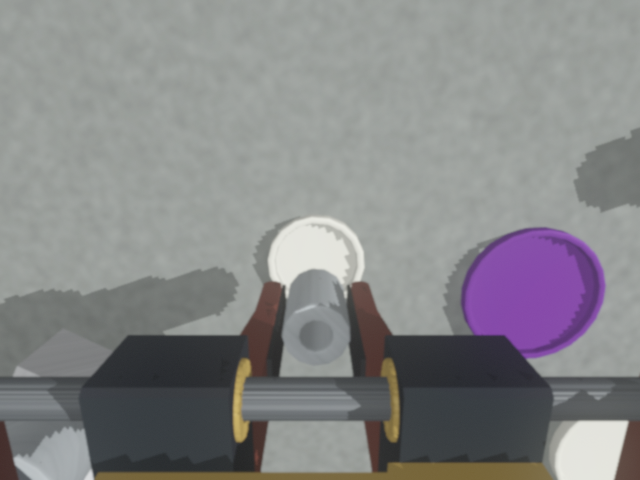

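The dish ring (about 316,258) lines up with the held bush, so I'll lower it, release and retreat.

```bash
python3 -m crank '[-1,0,0,0.3,0, -1,0,0,0.3,0, -1,0,0,0.25,0, -1,0,0,0.15,0, -1,0,0,0.08,0, -1,0,0,0.04,0, -1,0,0,0.02,0, -1,0,0,0,0, -1,0,0,0,0]'
python3 - <<'E'
from h import *
plan(451,-105,18)
E
```

```text
time: 8.82
tool_pos: [450.9, -104.8, 17.6]
orientation: [[-0.908, 0.419, 0.0], [0.419, 0.908, -0.0], [-0.0, -0.0, -1.0]]
contact_force: [-1.5, 1.2, 5.8]
opening: 25.5
grasp_force: 20.0
pos [ 450.9 -104.8   17.6] head 65.21 turn 0.0 shift [-0.005 -0.002 -0.01 ] open 25.5
```

```bash
python3 -m crank '[-0.2,0,0,0,0, -0.2,0,0,0,0, -0.2,0,0,0,0, -0.2,0,0,0,0, -0.2,0,0,-0.3,0, -0.2,0,0,-0.7,0, 1,0,0,-1,0, 1,0,0,-1,0, 1,0,0,-0.8,0, 1,0,0,0,0]' && python3 -m crank '[1,-0.43,-0.7,0,0.1, 1,-0.43,-0.7,0,0.1, 1,-0.43,-0.7,0,0.1, 1,-0.43,-0.7,0,0.1, 1,-0.2,-0.4,0,0.1, 1,0,0,0,0, 1,0,0,0,0]'
python3 - <<'E'
from h import *
plan(470,-265,93,36)
o=get_obs();s=snapshot("wrist");cv2.imwrite("pics/w4.png",s["color"][:,:,::-1]);print(proj(s,[[470,-265,120]],o))
E
```

```text
time: 10.07
tool_pos: [452.7, -105.5, 172.0]
orientation: [[-0.908, 0.419, 0.006], [0.419, 0.908, -0.002], [-0.006, 0.0, -1.0]]
contact_force: [-0.0, -0.7, 0.1]
opening: 71.3
grasp_force: 0.0
time: 10.95
tool_pos: [439.8, -251.1, 168.4]
orientation: [[-0.597, 0.802, -0.001], [0.802, 0.597, 0.001], [0.002, -0.0, -1.0]]
contact_force: [0.6, 0.2, -0.9]
opening: 87.5
grasp_force: 0.0
pos [ 439.8 -251.1  168.4] head 36.65 turn 0.011 shift [-0.726  0.407  1.886] open 87.5
[[343.88149001 317.58042924]]
```

View pics/w4.png

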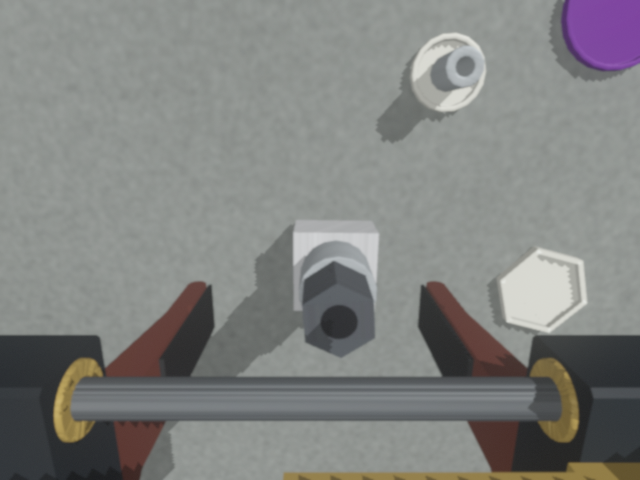

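The nut top is at (339,321) with its flats facing left and right, so it lines up with the fingers. The bush stands in its dish, top at (464,68).

```bash
python3 - <<'E'
from h import *
o=get_obs();s=snapshot("wrist")
print("bush",ray(s,[464,68],43,o),"dish",ray(s,[449,73],8,o),"hex",ray(s,[542,290],8,o))
p=ray(s,[339,321],120,o)[0];print(p);plan(p[0],p[1],93)
E
```

```text
bush [[ 451.73326415 -106.29459639   43.        ]] dish [[ 452.18961261 -105.0126206     8.        ]] hex [[ 627.99115231 -185.42193232    8.        ]]
[ 469.36847585 -268.28004614  120.        ]
pos [ 440.1 -251.   168.8] head 36.67 turn 0.0 shift [-0.784  0.329  1.894] open 87.7
```

```bash
python3 -m crank '[1,-0.4,0.16,0,0, 1,-0.38,0.16,0,0, 1,0,0,0.4,0, 1,0,0,0.6,0, 1,0,0,0.5,0, 1,0,0,0.3,0, 1,0,0,0.08,0, 1,0,0,0,0, 1,0,0,0,0]' && python3 -m crank '[-1,0,0,0,0, -1,0,0,0,0, -1,0,0,0,0, -1,0,0,0,0, -1,0,0,0,0, -1,0,0,0,0, -1,0,0,0,0]' 30
python3 - <<'E'
from h import *
plan(469,-268,94)
E
```

```text
time: 12.18
tool_pos: [469.5, -269.8, 94.5]
orientation: [[-0.596, 0.803, 0.001], [0.803, 0.596, -0.001], [-0.001, 0.0, -1.0]]
contact_force: [-0.1, 0.2, -0.4]
opening: 87.5
grasp_force: 0.0
time: 13.05
tool_pos: [469.1, -269.4, 93.9]
orientation: [[-0.596, 0.803, -0.0], [0.803, 0.596, -0.0], [-0.0, -0.0, -1.0]]
contact_force: [-0.2, -0.1, 0.1]
opening: 40.3
grasp_force: 29.1
pos [ 469.1 -269.4   93.9] head 36.56 turn 0.0 shift [ 0.03   0.02  -0.003] open 40.3
```

Grip width is 40 mm, so the fingers are on the flats. Next: lift the nut and carry it to the hex dish.

```bash
python3 -m crank '[-1,0,0,-0.1,0, -1,0,0,-0.3,0, -1,0,0,-0.5,0, -1,0,0,-0.3,0, -1,0,0,0,0]'
python3 - <<'E'
from h import *
plan(628.6,-185.5,60)
E
```

```text
time: 13.68
tool_pos: [469.8, -270.0, 143.1]
orientation: [[-0.596, 0.803, 0.002], [0.803, 0.596, -0.002], [-0.003, 0.001, -1.0]]
contact_force: [0.0, 0.9, -2.7]
opening: 40.6
grasp_force: 29.1
pos [ 469.8 -270.   143.1] head 36.56 turn 0.0 shift [-0.667  4.447  2.079] open 40.6
```

```bash
python3 -m crank '[-1,-0.05,0.35,0,0, -1,-0.1,0.7,0,0, -1,-0.1,0.7,0,0, -1,-0.1,0.7,0,0, -1,-0.1,0.7,0,0, -1,-0.1,0.7,0,0, -1,-0.12,0.6,0.2,0, -1,0,0,0.7,0, -1,0,0,0.7,0, -1,0,0,0.4,0]' && python3 -m crank '[-1,0,0,0.1,0, -1,0,0,0,0, -1,0,0,0,0]'
python3 - <<'E'
from h import *
plan(628.6,-185.5,17)
E
```

```text
time: 14.92
tool_pos: [627.1, -184.0, 59.2]
orientation: [[-0.596, 0.803, -0.003], [0.803, 0.596, 0.001], [0.003, -0.002, -1.0]]
contact_force: [-0.1, 0.3, -2.2]
opening: 40.8
grasp_force: 29.1
time: 15.3
tool_pos: [628.8, -185.4, 59.0]
orientation: [[-0.595, 0.803, 0.002], [0.803, 0.595, -0.001], [-0.002, 0.001, -1.0]]
contact_force: [-0.2, -0.6, -2.7]
opening: 40.5
grasp_force: 29.1
pos [ 628.8 -185.4   59. ] head 36.54 turn 0.0 shift [ 0.002 -0.006  1.049] open 40.5
```

```bash
python3 -m crank '[-1,0,0,0.3,0, -1,0,0,0.3,0, -1,0,0,0.2,0, -1,0,0,0.12,0, -1,0,0,0.07,0, -1,0,0,0.04,0, -1,0,0,0.02,0, -1,0,0,0,0, -1,0,0,0,0]'
python3 - <<'E'
from h import *
plan(628.6,-185.5,17)
E
```

```text
time: 16.42
tool_pos: [628.1, -185.0, 16.9]
orientation: [[-0.596, 0.803, 0.0], [0.803, 0.596, -0.0], [-0.0, 0.0, -1.0]]
contact_force: [-3.2, 0.8, 6.8]
opening: 40.5
grasp_force: 29.1
pos [ 628.1 -185.    16.9] head 36.56 turn 0.0 shift [-0.018  0.004 -0.003] open 40.5
```

```bash
python3 -m crank '[0.3,0,0,0,0, 0.3,0,0,0,0, 0.3,0,0,0,0, 0.3,0,0,0,0, 0.3,0,0,-0.3,0, 1,0,0,-0.7,0, 1,0,0,-1,0, 1,0,0,-0.9,0, 1,0,0,-0.4,0, 1,0,0,0,0]' && python3 -m crank '[1,0.1,-0.6,0,0, 1,0.1,-0.6,0,0, 1,0.1,-0.6,0,0, 1,0.1,-0.6,0,0, 1,0.1,-0.6,0,0, 1,0.1,-0.6,0,0, 1,0,-0.6,0,0, 1,0,0,0,0, 1,0,0,0,0]'
python3 - <<'E'
from h import *
plan(469,-268,54)
o=get_obs();s=snapshot("wrist");cv2.imwrite("pics/w5.png",s["color"][:,:,::-1]);print(proj(s,[[469,-268,80]],o))
E
```

```text
time: 17.68
tool_pos: [628.7, -185.3, 149.1]
orientation: [[-0.596, 0.803, 0.002], [0.803, 0.596, -0.001], [-0.002, 0.001, -1.0]]
contact_force: [0.4, 0.1, -0.3]
opening: 88.0
grasp_force: 0.0
time: 18.8
tool_pos: [478.9, -265.8, 147.8]
orientation: [[-0.595, 0.804, 0.0], [0.804, 0.595, 0.0], [-0.0, 0.0, -1.0]]
contact_force: [-0.0, -0.7, -0.9]
opening: 87.9
grasp_force: 0.0
pos [ 478.9 -265.8  147.8] head 36.52 turn 0.0 shift [ 0.103 -0.231  2.346] open 87.9
[[299.2675702  249.80523097]]
```

View pics/w5.png

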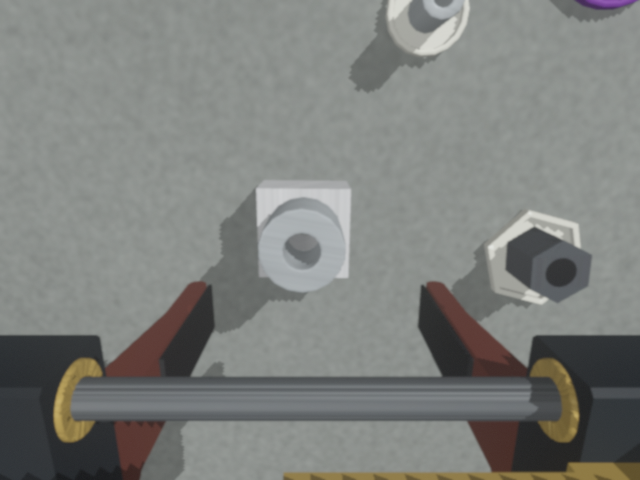

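The collar top is at (302,248), close to the prediction of (299,250). The nut stands inside the hex dish. I'll grasp the collar.

```bash
python3 -m crank '[1,0.06,-0.1,0,0, 1,0.06,-0.09,0.2,0, 1,0,0,0.5,0, 1,0,0,0.6,0, 1,0,0,0.5,0, 1,0,0,0.35,0, 1,0,0,0.15,0, 1,0,0,0.05,0, 1,0,0,0,0, 1,0,0,0,0]' && python3 -m crank '[-1,0,0,0,0, -1,0,0,0,0, -1,0,0,0,0, -1,0,0,0,0, -1,0,0,0,0, -1,0,0,0,0, -1,0,0,0,0]' 40
python3 -m crank '[-1,0,0,-0.1,0, -1,0,0,-0.3,0, -1,0,0,-0.5,0, -1,0,0,-0.3,0, -1,0,0,0,0]'
python3 - <<'E'
from h import *
plan(649.5,16.2,60)
E
```

```text
time: 20.1
tool_pos: [470.2, -266.7, 54.4]
orientation: [[-0.596, 0.803, 0.001], [0.803, 0.596, -0.001], [-0.001, 0.0, -1.0]]
contact_force: [-0.7, -0.3, 0.5]
opening: 87.9
grasp_force: 0.0
time: 20.98
tool_pos: [469.7, -266.5, 53.9]
orientation: [[-0.596, 0.803, -0.0], [0.803, 0.596, -0.0], [-0.0, -0.0, -1.0]]
contact_force: [-1.1, -1.0, 1.4]
opening: 51.1
grasp_force: 40.0
time: 21.6
tool_pos: [470.5, -266.9, 103.0]
orientation: [[-0.596, 0.803, 0.002], [0.803, 0.596, -0.002], [-0.002, 0.001, -1.0]]
contact_force: [0.1, 0.4, -4.7]
opening: 51.6
grasp_force: 40.0
pos [ 470.5 -266.9  103. ] head 36.56 turn 0.0 shift [3.02  7.81  1.076] open 51.6
```

```bash
python3 -m crank '[-1,0.15,0.4,0,0, -1,0.3,0.78,0,0, -1,0.3,0.78,0,0, -1,0.3,0.78,0,0, -1,0.3,0.78,0,0, -1,0.3,0.78,0,0, -1,0.3,0.78,0,0, -1,0.3,0.78,0,0, -1,0.3,0.78,0,0, -1,0.3,0.78,0,0]' && python3 -m crank '[-1,0.17,0.39,0,0, -1,0,0,0.2,0, -1,0,0,0.4,0, -1,0,0,0.3,0, -1,0,0,0.1,0, -1,0,0,0,0, -1,0,0,0,0]'
python3 - <<'E'
from h import *
plan(649.5,16.2,17)
o=get_obs();s=snapshot("wrist");cv2.imwrite("pics/w6.png",s["color"][:,:,::-1])
a=np.linspace(0,6.28,9)[:8];print(proj(s,np.c_[649.5+40*np.cos(a),16.2+40*np.sin(a),8+0*a],o).round())
E
```

```text
time: 22.85
tool_pos: [640.0, 4.2, 100.6]
orientation: [[-0.596, 0.803, -0.002], [0.803, 0.596, 0.0], [0.002, -0.001, -1.0]]
contact_force: [0.1, 0.0, -5.5]
opening: 51.2
grasp_force: 40.0
time: 23.72
tool_pos: [649.2, 16.4, 62.3]
orientation: [[-0.595, 0.803, 0.001], [0.803, 0.595, -0.0], [-0.001, 0.001, -1.0]]
contact_force: [0.4, -0.2, -4.3]
opening: 51.5
grasp_force: 40.0
pos [649.2  16.4  62.3] head 36.54 turn 0.0 shift [-0.009  0.002  1.132] open 51.5
[[372. 304.]
 [388. 255.]
 [360. 208.]
 [304. 194.]
 [255. 223.]
 [244. 275.]
 [274. 318.]
 [325. 330.]]
```

View pics/w6.png

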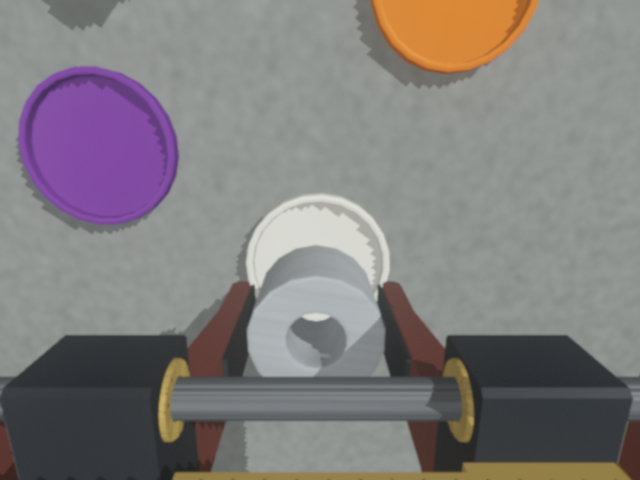

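The dish's outer rim (cols 247–390, top row 194) matches the predicted rim, so I'll lower the collar.

```bash
python3 -m crank '[-1,0,0,0.3,0, -1,0,0,0.3,0, -1,0,0,0.25,0, -1,0,0,0.13,0, -1,0,0,0.07,0, -1,0,0,0.05,0, -1,0,0,0.03,0, -1,0,0,0.02,0, -1,0,0,0,0, -1,0,0,0,0]'
python3 - <<'E'
from h import *
plan(649.5,16.2,17)
E
```

```text
time: 25.02
tool_pos: [649.1, 16.6, 16.9]
orientation: [[-0.596, 0.803, 0.001], [0.803, 0.596, -0.0], [-0.001, 0.001, -1.0]]
contact_force: [-3.3, -0.3, 6.5]
opening: 51.4
grasp_force: 40.0
pos [649.1  16.6  16.9] head 36.56 turn 0.0 shift [-0.015  0.002 -0.002] open 51.4
```

Now release, rise, and return to the block with the reverse shift.

```bash
python3 -m crank '[1,0,0,0,0, 1,0,0,0,0, 1,0,0,0,0, 1,0,0,0,0, 1,0,0,-0.2,0, 1,0,0,-0.5,0, 1,0,0,-0.8,0, 1,0,0,-0.8,0, 1,0,0,0,0]' && python3 -m crank '[1,-0.3,-0.78,0,0, 1,-0.3,-0.78,0,0, 1,-0.3,-0.78,0,0, 1,-0.3,-0.78,0,0, 1,-0.3,-0.78,0,0, 1,-0.3,-0.78,0,0, 1,-0.3,-0.78,0,0, 1,-0.3,-0.78,0,0, 1,-0.3,-0.78,0,0, 1,-0.3,-0.78,0,0]' && python3 -m crank '[1,0,0,0,0, 1,0,0,0,0]'
python3 - <<'E'
from h import *
plan(469,-268,15)
o=get_obs();s=snapshot("wrist");cv2.imwrite("pics/w7.png",s["color"][:,:,::-1]);print(proj(s,[[469,-268,40]],o))
E
```

```text
time: 26.15
tool_pos: [651.6, 16.5, 112.1]
orientation: [[-0.596, 0.803, 0.007], [0.803, 0.596, -0.001], [-0.005, 0.005, -1.0]]
contact_force: [-0.8, -0.7, 0.6]
opening: 88.0
grasp_force: 0.0
time: 27.4
tool_pos: [468.6, -266.1, 107.5]
orientation: [[-0.596, 0.803, -0.001], [0.803, 0.596, 0.0], [0.001, -0.0, -1.0]]
contact_force: [0.1, -0.5, -0.1]
opening: 87.8
grasp_force: 0.0
time: 27.65
tool_pos: [469.6, -264.9, 107.6]
orientation: [[-0.595, 0.804, -0.0], [0.804, 0.595, 0.001], [0.001, 0.0, -1.0]]
contact_force: [-0.0, -0.3, 0.2]
opening: 87.7
grasp_force: 0.0
pos [ 469.6 -264.9  107.6] head 36.52 turn 0.0 shift [-0.053 -0.058  2.315] open 87.7
[[311.2385041  260.23553311]]
```

View pics/w7.png

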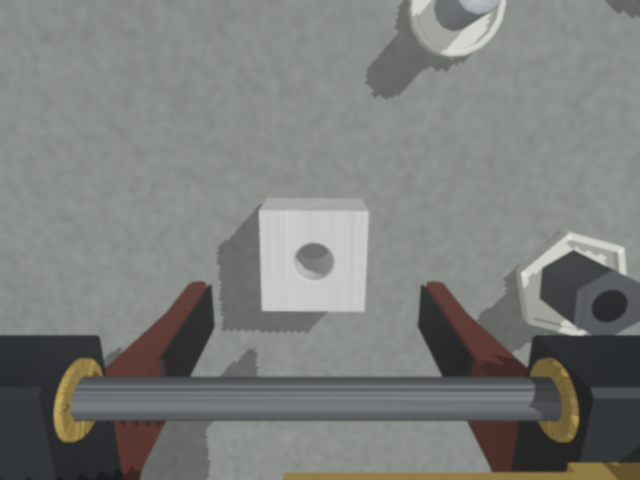

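The block's bore is at (314,261), nearly centred, with its edges parallel to the fingers. I'll grasp it.

```bash
python3 -m crank '[1,-0.06,-0.02,0.2,0, 1,0,0,0.5,0, 1,0,0,0.6,0, 1,0,0,0.5,0, 1,0,0,0.3,0, 1,0,0,0.15,0, 1,0,0,0.05,0, 1,0,0,0,0, 1,0,0,0,0]' && python3 -m crank '[-1,0,0,0,0, -1,0,0,0,0, -1,0,0,0,0, -1,0,0,0,0, -1,0,0,0,0, -1,0,0,0,0, -1,0,0,0,0]' 40
python3 -m crank '[-1,0,0,-0.1,0, -1,0,0,-0.3,0, -1,0,0,-0.6,0, -1,0,0,-0.8,0, -1,0,0,-0.5,0, -1,0,0,0,0]'
python3 - <<'E'
from h import *
plan(480,60,90,5.5);plan(430.3,297,60,5.5)
E
```

```text
time: 28.82
tool_pos: [470.8, -268.3, 16.4]
orientation: [[-0.596, 0.803, 0.001], [0.803, 0.596, -0.001], [-0.001, 0.0, -1.0]]
contact_force: [-0.3, 0.1, 0.1]
opening: 87.7
grasp_force: 0.0
time: 29.7
tool_pos: [470.4, -268.0, 16.0]
orientation: [[-0.596, 0.803, -0.0], [0.803, 0.596, -0.0], [-0.0, -0.0, -1.0]]
contact_force: [-1.3, 0.3, 2.7]
opening: 61.9
grasp_force: 40.0
time: 30.45
tool_pos: [471.5, -268.7, 109.7]
orientation: [[-0.596, 0.803, 0.003], [0.803, 0.596, -0.002], [-0.004, 0.001, -1.0]]
contact_force: [-0.1, 0.0, -4.5]
opening: 61.3
grasp_force: 40.0
pos [ 471.5 -268.7  109.7] head 36.56 turn 0.542 shift [8.158 0.999 0.493] open 61.3
pos [ 471.5 -268.7  109.7] head 36.56 turn 0.542 shift [14.175  0.33   1.243] open 61.3
```

```bash
python3 -m crank '[-1,0,0,0,0.1, -1,0,0,0,0.15, -1,0,0,0,0.15, -1,0,0,0,0.1, -1,0,0,0,0.042, -1,0.4,0.02,0,0, -1,0.8,0.02,0,0, -1,0.8,0.02,0,0, -1,0.8,0.02,0,0, -1,0.8,0.02,0,0]' && python3 -m crank '[-1,0.8,0.02,0,0, -1,0.8,0.02,0,0, -1,0.8,0.02,0,0, -1,0.8,0.02,0,0, -1,0.8,0.02,0,0, -1,0.8,0.02,0,0, -1,0.8,0.02,0,0, -1,0.8,0.02,0,0, -1,0.8,0.02,0,0, -1,0.8,0.02,0,0]' && python3 -m crank '[-1,0.8,0.02,0,0, -1,0.8,0.01,0,0, -1,0.7,0,0,0, -1,0.3,0,0,0, -1,0,0,0,0, -1,0,0,0,0]'
python3 - <<'E'
from h import *
plan(430.3,297,19,5.5)
o=get_obs();s=snapshot("wrist");cv2.imwrite("pics/w8.png",s["color"][:,:,::-1])
c,n=np.cos(np.radians(5.5)),np.sin(np.radians(5.5));R=np.array([[c,-n],[n,c]])
q=np.array([[45,45],[-45,45],[-45,-45],[45,-45]])@R.T+[430.3,297];print(proj(s,np.c_[q,[8]*4],o).round())
E
```

```text
time: 31.7
tool_pos: [459.4, -122.0, 107.3]
orientation: [[-0.097, 0.995, -0.001], [0.995, 0.097, 0.001], [0.001, -0.001, -1.0]]
contact_force: [-0.2, 0.1, -3.2]
opening: 61.5
grasp_force: 40.0
time: 32.95
tool_pos: [436.2, 196.5, 107.4]
orientation: [[-0.097, 0.995, -0.001], [0.995, 0.097, -0.0], [-0.0, -0.001, -1.0]]
contact_force: [0.2, -0.4, -4.0]
opening: 62.0
grasp_force: 40.0
time: 33.7
tool_pos: [428.6, 297.8, 107.6]
orientation: [[-0.096, 0.995, -0.001], [0.995, 0.096, -0.001], [-0.001, -0.001, -1.0]]
contact_force: [0.5, -0.7, -4.3]
opening: 61.8
grasp_force: 40.0
pos [428.6 297.8 107.6] head 5.5 turn 0.0 shift [-0.023  0.04   2.215] open 61.8
[[390. 174.]
 [246. 174.]
 [252. 306.]
 [383. 306.]]
```

View pics/w8.png

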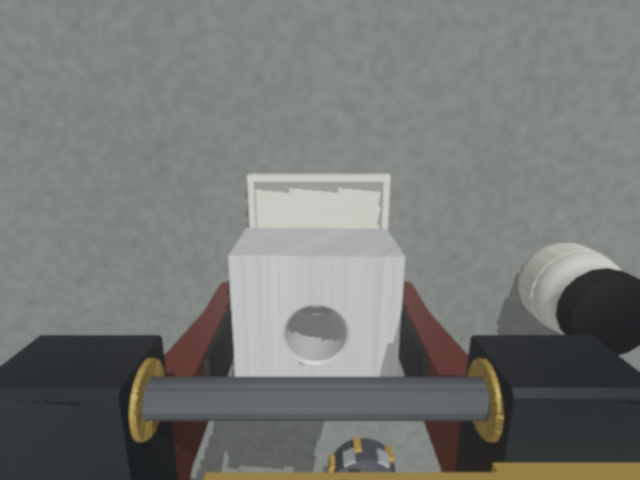

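The rim matches the prediction (cols 247–390, top row 174), and the jar is clear to the right. I'll lower the block.

```bash
python3 -m crank '[-1,-0.02,0.04,0.2,0, -1,0,0,0.5,0, -1,0,0,0.5,0, -1,0,0,0.4,0, -1,0,0,0.25,0, -1,0,0,0.15,0, -1,0,0,0.1,0, -1,0,0,0.06,0, -1,0,0,0.03,0, -1,0,0,0,0]' && python3 -m crank '[-1,0,0,0.02,0, -1,0,0,0,0, -1,0,0,0,0]'
python3 - <<'E'
from h import *
plan(430.3,297,19)
E
```

```text
time: 35.0
tool_pos: [430.9, 298.2, 20.4]
orientation: [[-0.096, 0.995, 0.0], [0.995, 0.096, 0.0], [0.0, 0.0, -1.0]]
contact_force: [-0.7, -0.4, -4.6]
opening: 61.5
grasp_force: 40.0
time: 35.38
tool_pos: [430.8, 298.1, 19.5]
orientation: [[-0.096, 0.995, 0.0], [0.995, 0.096, -0.0], [-0.0, 0.0, -1.0]]
contact_force: [0.2, 0.5, -4.5]
opening: 61.8
grasp_force: 40.0
pos [430.8 298.1  19.5] head 5.5 turn 0.0 shift [-0.026 -0.016  0.012] open 61.8
```

```bash
python3 -m crank '[-1,0,0,0.02,0, -1,0,0,0.01,0, -1,0,0,0,0, 1,0,0,0,0, 1,0,0,0,0, 1,0,0,0,0, 1,0,0,0,0, 1,0,0,-0.2,0, 1,0,0,-0.5,0, 1,0,0,-0.8,0]' && python3 -m crank '[1,0,0,-1,0, 1,0,0,-1,0, 1,0,0,-1,0, 1,0,0,-0.5,0, 1,0,0,0,0, 1,0,0,0,0]'
python3 - <<'E'
from h import *
s=snapshot("top");cv2.imwrite("pics/top9.png",s["color"][:,:,::-1])
s2=snapshot("scene");cv2.imwrite("pics/scene9.png",cv2.resize(s2["color"][160:390,180:450],None,fx=2.2,fy=2.2)[:,:,::-1])
E
```

```text
time: 36.62
tool_pos: [430.1, 297.7, 78.5]
orientation: [[-0.096, 0.995, -0.002], [0.995, 0.096, -0.001], [-0.001, -0.002, -1.0]]
contact_force: [0.3, 0.3, -1.4]
opening: 88.0
grasp_force: 0.0
time: 37.38
tool_pos: [430.2, 297.7, 217.5]
orientation: [[-0.096, 0.995, -0.001], [0.995, 0.096, -0.001], [-0.001, -0.001, -1.0]]
contact_force: [-0.5, 1.1, -1.1]
opening: 87.9
grasp_force: 0.0
```

View pics/top9.png

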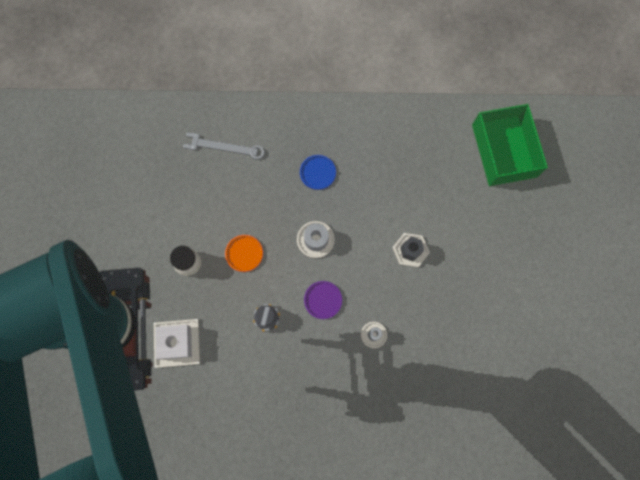

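View pics/scene9.png

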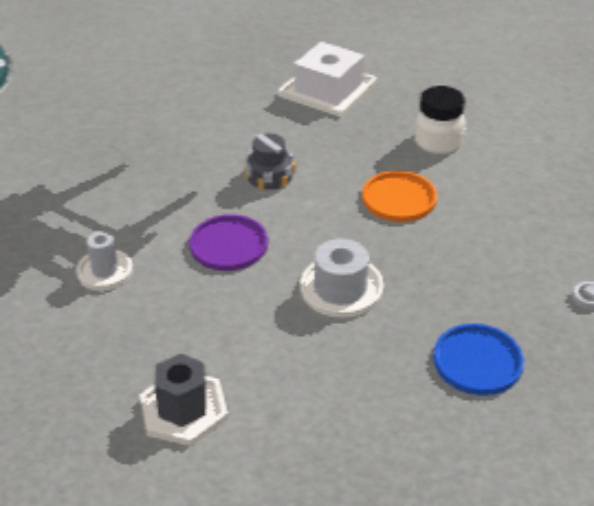

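Both views show all four parts upright in their own dishes. In the top view the bores are at block (171,341), collar (316,237), nut (412,248) and bush (375,334). The cutter and jar are where they started.

```bash
python3 - <<'E'
from h import *
s=snapshot("top")
print(ray(s,[[171,341],[316,237],[412,248],[375,334]],43).round(1))
print(job_done())
E
```

```text
[[ 431.   297.8   43. ]
 [ 645.    14.2   43. ]
 [ 623.7 -182.7   43. ]
 [ 448.4 -104.1   43. ]]
the job is handed in; nothing more can be done
None
```

The job is handed in: all four parts stand upright in their own dishes, measured within about 6 mm of the dish centres, and the cutter and jar were not touched; `job_done()` returned no verdict.

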